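# Load the long piston pin in the V-block fixture, home against its stop, and clamp it

### The arm

A 7-joint arm with a two-finger parallel gripper is mounted at the origin on the work surface. World frame = base frame: x ahead of the robot, y to its left, z up, the work surface at z = 0. Lengths are in m, angles in rad, forces in N, time in s.
With the tool pointing down it reaches from about 0.425 to 0.925 m from the base axis. Payload 6.8 kg.
Tool frame: the origin (TCP) lies at the very end of the fingers, on their centre line; the grasp point (between the pads) lies bot.grip_point_offset behind it (bot.grip_point_offset is the distance from the TCP to the grasp point, in m); z points along the fingers, y is the line along which they close (so a half turn about z gives the same grasp; the last joint's range is limited). The gripper opens to 85 mm and grips with 20 to 120 N. Pads are 22 mm wide; open, the fingers measure 114 mm over their backs; the gripper's body (76 mm by 85 mm) begins 54 mm behind the grasp point. The pads swing forward as they close: fully open they stand 13 mm farther back than shut.
Start: joints at [1.207, 0.477, 0.022, 1.555, -0.011, 1.109, -0.083], TCP at [0.171, -0.653, 0.231] pointing down, gripper open.
Joint ranges: [-2.96, 2.96], [-0.34, 2.1], [-1.41, 1.46], [0.24, 2.44], [-1.37, 4.51], [0.17, 1.92], [-2.96, 2.96]. Speed limits (rad/s): [2.39, 2.39, 3.14, 3.14, 3.14, 3.14, 3.14].

### API

Orientations are given as a unit quaternion [w, x, y, z].
In Python, from station import bot, imaging gives the robot as it stands. The module is installed in compiled form; this text tells all that it offers.
- The arm moves only by the tool carry_out, never from a script. Its argument "targets" is one flat list of numbers, 5 for each row, row after row: the closure in counts, from 0 (fully open) to 255 (shut), then the shift along the world's x, y, z in mm, then the turn about the world's z in degrees. A call has 1 to 20 rows; each row shifts and turns the commanded pose from where the row before left it; what a row does not reach is not made up. A row lasts 1/10 s, in which the tool goes at most 50 mm and 8.59 degrees, less where a joint would pass 70% of its speed; a pose out of reach is approached as far as the arm can. A call is refused whole if a number of a shift passes 50 or a number of a turn 8.59, either way. A call with a gripper value outside its range is refused whole. The fingers move at their own pace and stop on an object; "newtons" is the grip in N (left out, the last holds). Time passes only in rows, so rows that do not move let the fingers close. It gives the time, the measured TCP pose, the force, the opening and the grip force at its end, in the units of the state.
- bot.get_obs(): the state, without advancing time (a new reading comes with each control period).
- imaging.read_camera(name): name is "side" or "top" or "wrist"; returns a dict with "frame" (384x512x3 uint8, red, green, blue), "fov_y" (degrees; the focal length in pixels is half the picture's height over the tangent of half this angle, whatever the lens; pixels are square), "cx", "cy" (the principal point, pixels), "pose" (4x4, takes a point from camera to world coordinates); the wrist camera has in their place "tool_from_camera" (4x4, takes a point from camera to tool coordinates, whose origin is the TCP and whose axes are the flange's). Camera axes: x right, y up, looking along -z (the intrinsics and any distortion apply to the point x, -y, -z); pixel columns grow to the right and rows downward; lengths in m; the calibration is good to about 2 mm. A picture is of the moment at which its call begins: read the wrist's pose just before it. There is no depth.
- bot.hand_in(): hands the job in; it is judged then, once.
The state is a dict: "t": time; "q": joint angles; "joint_vel": joint speeds; "joint_torque": joint torques, N m; "eef_pos": TCP position; "tool_rot": TCP orientation; "contact_force": force on the tool from outside, world axes, zero at the start; "torque": the same for the moment, N m; "gripper_width": opening from 0.0 (shut) to 1.0 (fully open); "grasp_force": force on a finger pad.
Only numpy, scipy, OpenCV 4.12 (cv2) and the standard library are available. Lean on these libraries where they do the work, as an engineer would, in place of code of your own. Each camera call takes 0.05 s, during which the arm holds its last target. There are 200 camera calls.

### The job

Take the long, thick piston pin out of the wooden rack and lay it gently in the open end of the V-block's groove, then slide it along under the clamp bridge until you feel its end press on the stop screw, wherever that is set; push gently, so as not to shift the screw. Then press the cam lever down until the pad grips the pin firmly, without forcing it, and let go, leaving the pin home against the screw and the other things on the bench alone.

Things in the scene. Friction and masses are not known exactly. Their poses are not given: they have to be found in the camera images.
- fixture: V-block fixture, bolted down: dark base 255 x 94 x 12 mm, steel V-block 54 mm wide. Origin on the bench, under the groove. x runs along the groove from the block's open end (x = -100 mm) to the end stop's plate (+100 to +114 mm, 82 mm high); z up; cam lever on the +y side. Block top 50 mm above the bench; 90 degree groove centred on y = 0, 23 mm wide at the top
- groove_mid (a point): where the middle of the long pin goes when it is laid in the open part of the groove: fixture x = -45 mm, y = 0, 58.3 mm above the bench (height of the axis of the pin seated in the groove; its top is then at 72.3 mm and it ends 28 mm short of the bridge). Axes as the fixture's. Fingers can reach down to the block's top, 8 mm below the pin's axis
- end_stop: end stop: plate on the groove's far end, with a screw through it reaching back over the groove on the seated pin's axis. Origin: where the screw leaves the plate's inner face (fixture x = 100 mm). The screw's tip stands 8 to 34 mm out of the plate, set anew for each batch and not measured: find it by feel. Round white nylon tip, 10 mm; gives 0.25 mm per N, 1 mm at most
- cam_pivot (a point): pivot of the cam lever on top of the clamp bridge: fixture x = 45 mm, y = 0, 112 mm above the bench; axes as the fixture's. The bridge straddles the groove at fixture x = 33 to 57 mm, 74 mm wide; underside of its bar 86 mm, top of its ears 122 mm above the bench, so a pin cannot be lowered in there, only slid under from the open end
- lever_press (a point): point on the upper face of the cam lever's black grip, 60 mm out from the pivot. The lever is 85 mm long, its grip 17 mm wide and 11 mm thick; it points from the pivot to the fixture's +y side. A fingertip pressing straight down 42 to 45 mm (level distance) from the pivot stays on the lever all the way
- cam_lever (a joint): lever angle: 0 = pointing 45 degrees up (clamp open), growing as its outer end is pressed down, to 1.1 rad at most. The pad sinks 7 mm per rad and meets the pin at about 0.72 rad, the lever then nearly level. Pivot friction (0.2 N m, about 5 N at 42 mm) holds it where it is left and holds the grip. On the pin the force climbs steeply: 10 to 14 N at 42 mm is a firm grip
- pad: round pressure pad (18 mm) under the bridge, driven down by the cam lever. Origin: centre of its lower face, 77.3 mm above the bench at lever angle 0, that is 5 mm over the seated pin
- long_pin: the piston pin to load: ground steel tube 28 mm in diameter, 100 mm long, 0.24 to 0.42 kg (drags with 1.5 to 4 N when slid along the groove), flat ends, either end first. Origin at its centre, x along its axis. It starts in one of the three notches of the rack, axis 51.8 mm above the bench; the longest and thickest of the three pins
- rack: wooden pin rack, fixed: base board 96 x 226 x 10 mm and two notched rails 45 mm high. Origin: centre of the underside. Pins lie along its x in notches at y = -80, 0 and +80 mm. The rails stand at x = -42 to -28 and +28 to +42 mm: fingers go down between them to take a pin at its middle (open 114 mm over their backs, they just clear the next pins)
- pin_b_mid (a point): centre of another pin in the rack, 22 mm diameter, 80 mm long: leave alone
- pin_c_mid (a point): centre of another pin in the rack, 18 mm diameter, 90 mm long: leave alone
- piston: loose aluminium piston, 72 mm diameter, 68 mm high, standing on the bench; origin under its centre: leave alone
- caliper: loose caliper lying flat, 235 mm long, 12 mm high, x along its beam; origin under its centre: leave alone
- bore_gauge: loose dial bore gauge lying flat, 270 mm long, 20 mm high, x along its shaft; origin under its middle: leave alone
- screwdriver_grip (a point): loose screwdriver lying flat, 200 mm long, 26 mm high; middle of its handle: leave alone
Mind the look-alikes: they are no part of the job. What is shaped like the long_pin but green or orange is not meant.

How it is judged:
By the outcome, as a careful person would: the job done as asked, in the order asked, and still so for the second after the job is handed in, with the robot touching nothing.
It also fails if it takes over 62 s, if anything falls off the work surface, if the arm or the gripper's body presses on something with over 40 N, if the wrist force passes 120 N, or if a joint passes its speed limit or range.

## Working session

There is one attempt and no reset: what is moved stays moved. The work goes in short steps, Python scripts to look and compute and a tool call to move; the robot and the scene stay as the last step left them, time stands still between calls to the robot, and variables do not carry over. Pictures are saved under pics/ and viewed, at most 10 in all, crops included, and the job is handed in when it is done.

Besides the shell and the picture viewer there is one more tool, called after "Emit:" as name(argument=value, ...) on one line, values as JSON. carry_out: Moves the arm, as the interface text tells. Its arguments: {"type":"object","properties":{"targets":{"type":"array","items":{"type":"number"}},"newtons":{"type":"number"}},"required":["targets"]}

```bash
mkdir -p pics; cat > h.py <<'E'
import numpy as np, cv2
from station import bot, imaging
def K(c):
    f=192/np.tan(np.radians(c["fov_y"])/2)
    return np.array([[f,0,c["cx"]],[0,f,c["cy"]],[0,0,1]])
def ray(c,u,v,T=None):
    T=c["pose"] if T is None else T
    T=np.array(T); k=K(c)
    d=np.array([(u-k[0,2])/k[0,0],-(v-k[1,2])/k[1,1],-1.])
    return T[:3,3],T[:3,:3]@d
def onz(c,u,v,z,T=None):
    o,d=ray(c,u,v,T); return o+d*(z-o[2])/d[2]
def proj(c,p,T=None):
    T=np.array(c["pose"] if T is None else T); q=T[:3,:3].T@(np.array(p)-T[:3,3]); k=K(c)
    return k[0,0]*q[0]/-q[2]+k[0,2], k[1,1]*-q[1]/-q[2]+k[1,2]
E
python3 - <<'E'
from h import *
for n in("top","side"):
    c=imaging.read_camera(n); print(n,{k:v for k,v in c.items() if k!="frame"})
    cv2.imwrite(f"pics/{n}0.png",cv2.resize(c["frame"][:,:,::-1],(800,600),interpolation=cv2.INTER_CUBIC)); np.save(n+"0.npy",c["frame"])
o=bot.get_obs(); print(o, bot.grip_point_offset)
E
```

```text
top {'fov_y': 45.90109824414603, 'cx': 257.1183307762579, 'cy': 189.7878237853727, 'pose': array([[-0.0026546 ,  0.98410957, -0.1775424 ,  0.2812396 ],
       [-0.99980494, -0.00608671, -0.01878936,  0.04156023],
       [-0.01957144,  0.17745789,  0.98393377,  1.55905711],
       [ 0.        ,  0.        ,  0.        ,  1.        ]])}
side {'fov_y': 55.36741125402221, 'cx': 251.9294426381901, 'cy': 191.64119637286944, 'pose': array([[ 0.97668825,  0.13510592, -0.16681265,  0.34627784],
       [-0.21448429,  0.64587883, -0.73269164, -0.79526905],
       [ 0.00874978,  0.75139   ,  0.65980035,  0.89760707],
       [ 0.        ,  0.        ,  0.        ,  1.        ]])}
{'t': 0.1, 'q': array([ 1.20692249,  0.47773784,  0.02238383,  1.55635712, -0.01146494,
        1.10932763, -0.08309863]), 'joint_vel': array([ 6.36934916e-04, -1.01634919e-03,  1.67334226e-04, -2.91452362e-03,
       -4.80908409e-05, -7.67667786e-04, -4.74062006e-04]), 'joint_torque': array([ 4.63177290e-03, -5.97754741e+01,  1.61349747e+00, -2.81952614e+01,
        1.27739357e-02,  4.98656533e-03,  3.24654411e-05]), 'eef_pos': array([ 0.17058639, -0.65252497,  0.23040817]), 'tool_rot': array([-8.28201179e-04,  9.91833223e-01,  1.27538757e-01, -1.94666301e-04]), 'contact_force': array([-0.61998346, -0.44930436,  0.09488751]), 'torque': array([-0.04219532,  0.00600712,  0.00796286]), 'grasp_force': 0.0, 'gripper_width': 1.0009976087831107} 0.0187
```

View pics/top0.png

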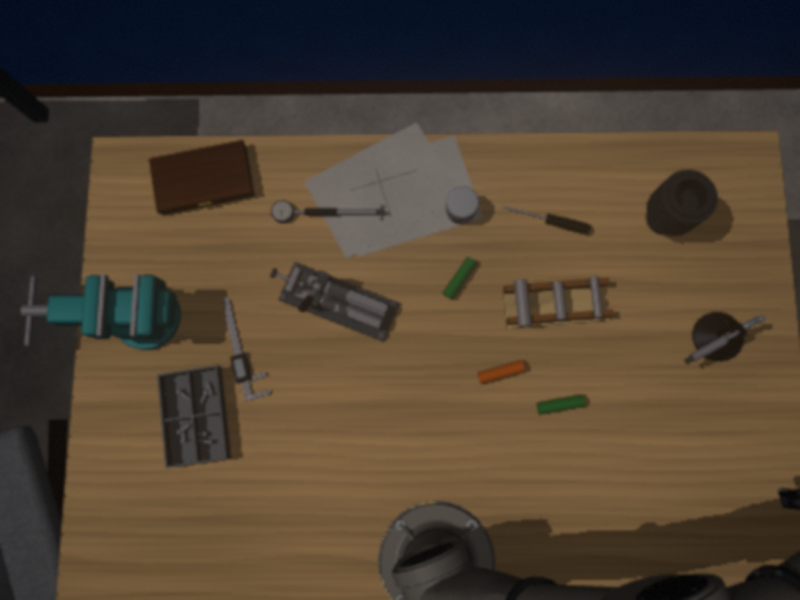

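View pics/side0.png

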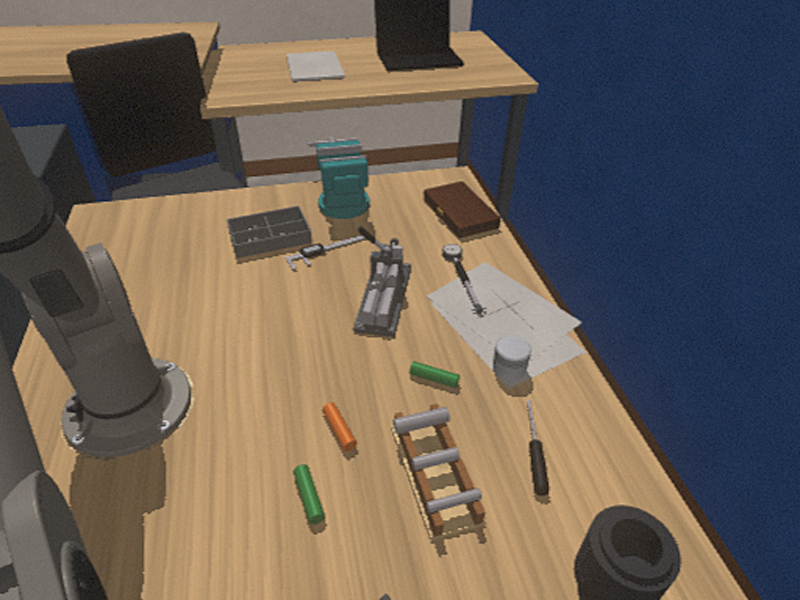

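The top view, at 800 x 600, shows the long pin as the leftmost rack pin at about (523,303). The fixture spans about (280,262) to (400,340), with its open end to the right at about (395,318) and the stop screw knob at (275,272). The side view agrees: fixture at about (385,290), long pin nearest the fixture at (422,420).

```bash
python3 - <<'E'
from h import *
t=imaging.read_camera("top"); s=imaging.read_camera("side")
hsv=cv2.cvtColor(t["frame"],cv2.COLOR_RGB2HSV)
def blob(x0,x1,y0,y1,cond):
    m=np.zeros(hsv.shape[:2],np.uint8); m[y0:y1,x0:x1]=cond(hsv[y0:y1,x0:x1])*255
    cs=cv2.findContours(m,0,2)[0]; return max(cs,key=cv2.contourArea)
pin=blob(322,346,170,218,lambda h:(h[...,1]<60)&(h[...,2]>90))
r=cv2.minAreaRect(pin);print("pin",r)
b=cv2.boxPoints(r); 
P=[onz(t,*p,0.06) for p in b]; print(np.round(P,3)); print("centre",onz(t,*r[0],0.058))
fx=blob(170,262,160,222,lambda h:(h[...,1]<70))
r=cv2.minAreaRect(fx);print("fix",r); print(np.round([onz(t,*p,0.012) for p in cv2.boxPoints(r)],3), cv2.boxPoints(r))
# side pin check
hsv=cv2.cvtColor(s["frame"],cv2.COLOR_RGB2HSV)
pin=blob(250,292,255,282,lambda h:(h[...,1]<60)&(h[...,2]>90)); r=cv2.minAreaRect(pin);print("side pin",r,onz(s,*r[0],0.058))
E
```

```text
pin ((332.7842712402344, 193.01876831054688), (28.241252899169922, 4.851258277893066), 85.03025817871094)
[[ 0.587 -0.172  0.06 ]
 [ 0.588 -0.188  0.06 ]
 [ 0.492 -0.193  0.06 ]
 [ 0.491 -0.177  0.06 ]]
centre [ 0.53952909 -0.1832134   0.058     ]
fix ((211.58116149902344, 190.2735595703125), (81.86695861816406, 26.140369415283203), 21.630887985229492)
[[0.571 0.379 0.012]
 [0.658 0.348 0.012]
 [0.548 0.08  0.012]
 [0.464 0.114 0.012]] [[168.7123  187.33418]
 [178.34831 163.03468]
 [254.45003 193.21294]
 [244.81401 217.51244]]
side pin ((269.3529357910156, 268.41180419921875), (9.701424598693848, 35.89527130126953), 75.96376037597656) [ 0.5363647  -0.19204594  0.058     ]
```

Emit:
carry_out(targets=[0,26,33,0,-1,0,26,33,0,-1,0,26,33,0,-1,0,26,33,0,-1,0,26,33,0,-1,0,26,33,0,-1,0,26,33,0,-1,0,26,33,0,-1,0,26,33,0,-1,0,26,33,0,-1,0,26,33,0,-1,0,26,33,0,-1,0,26,33,0,0,0,26,33,0,0,0,0,0,0,0,0,0,0,0,0], newtons=50)

```text
t: 1.8
eef_pos: [0.5351, -0.19, 0.231]
tool_rot: [-0.0, 1.0, 0.024, -0.0]
contact_force: [-0.9, -0.5, -0.7]
gripper_width: 1.002
grasp_force: 0.0
```

```bash
cat >> h.py <<'E'
from scipy.spatial.transform import Rotation as Rn
def wrist():
    o=bot.get_obs(); c=imaging.read_camera("wrist"); T=np.eye(4); q=o["tool_rot"]
    T[:3,:3]=Rn.from_quat([q[1],q[2],q[3],q[0]]).as_matrix(); T[:3,3]=o["eef_pos"]
    c["pose"]=T@np.array(c["tool_from_camera"]); c["obs"]=o; c["tool"]=T; return c
E
python3 - <<'E'
from h import *
c=wrist(); print(c["tool_from_camera"],c["fov_y"],c["cx"],c["cy"],c["obs"]["eef_pos"],c["tool"][:3,1],c["obs"]["q"])
cv2.imwrite("pics/w1.png",cv2.resize(c["frame"][:,:,::-1],(800,600)));np.save("w1.npy",c["frame"])
print([ (round(u*1.5625),round(v*1.5625)) for u,v in [proj(c,(.538,-.188,.06))]])
E
```

```text
[[-9.46707027e-04  9.55041662e-01  2.96470112e-01  7.58737874e-02]
 [ 9.99999546e-01  9.35163830e-04  1.80747322e-04 -7.89402731e-04]
 [-1.04626902e-04  2.96470149e-01 -9.55042114e-01 -1.43268524e-01]
 [ 0.00000000e+00  0.00000000e+00  0.00000000e+00  1.00000000e+00]] 60.57317625050812 260.77545775658405 186.5904545314067 [ 0.53512152 -0.18998653  0.23103669] [ 4.89654659e-02 -9.98800448e-01 -2.17890973e-04] [ 0.3938998   0.31191463 -0.20053954  1.80542091  0.07117782  1.03173436
 -1.35562759]
[(406, 254)]
```

View pics/w1.png

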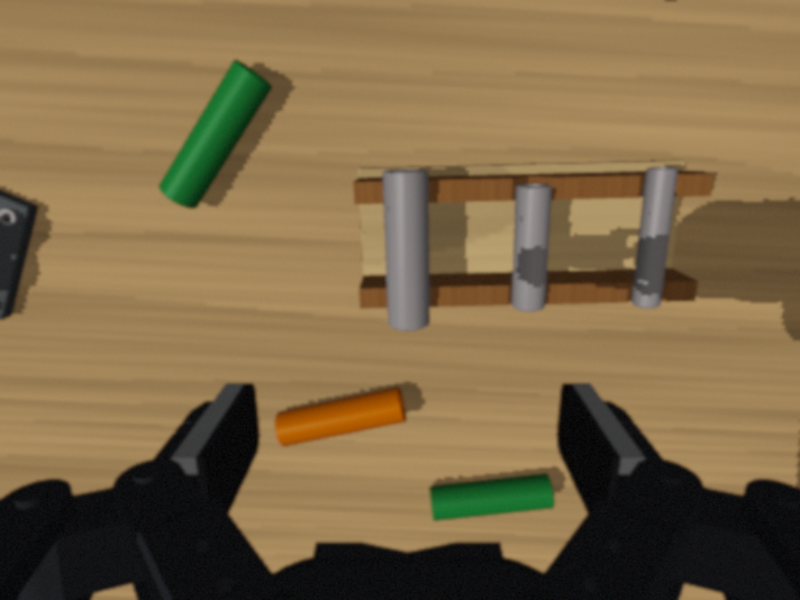

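The wrist view shows the long pin from (405,170) to (408,328), with the rack rails at rows 188 and 290. The thinner pins stand at columns 532 and 655.

```bash
python3 - <<'E'
from h import *
c=wrist(); h=cv2.cvtColor(c["frame"],cv2.COLOR_RGB2HSV)
m=((h[...,1]<50)&(h[...,2]>70)).astype(np.uint8); m[:, :235]=0; m[:,290:]=0; m[:100]=0; m[220:]=0
rows=[]
for v in range(112,208,4):
    x=np.flatnonzero(m[v]); 
    if len(x)>10: rows.append((v,x.min(),x.max(),(x.min()+x.max()+1)/2))
ys=np.flatnonzero(m.sum(1)>10); print(rows[::4],ys.min(),ys.max())
A=onz(c,rows[2][3],rows[2][0],.052);B=onz(c,rows[-4][3],rows[-4][0],.052)
print(A,B,np.degrees(np.arctan2(A[1]-B[1],A[0]-B[0])))
print("ends",onz(c,260,ys.min(),.064),onz(c,260,ys.max(),.045))
w=[onz(c,rows[8][i],rows[8][0],.052)[1] for i in (1,2)];print("diam",w[0]-w[1])
for v in (188,290): print("rail",onz(c,520/1.5625,v/1.5625,.045))
E
```

```text
[(112, np.int64(243), np.int64(270), np.float64(257.0)), (128, np.int64(244), np.int64(269), np.float64(257.0)), (144, np.int64(245), np.int64(270), np.float64(258.0)), (160, np.int64(246), np.int64(271), np.float64(259.0)), (176, np.int64(246), np.int64(270), np.float64(258.5)), (192, np.int64(247), np.int64(271), np.float64(259.5))] 108 209
[ 0.57716404 -0.1856059   0.052     ] [ 0.50412445 -0.1907777   0.052     ] 4.050250807588406
ends [ 0.58936622 -0.18749737  0.064     ] [ 0.48268327 -0.19224213  0.045     ]
diam 0.02464502010669839
rail [ 0.57950899 -0.2598372   0.045     ]
rail [ 0.51235305 -0.26728851  0.045     ]
```

Emit:
carry_out(targets=[90,3,2,-31,1.2,90,0,0,-40,0,90,0,0,-40,0,90,0,0,-40,0,90,0,0,-25,0,90,0,0,-10,0,90,0,0,0,0,90,0,0,0,0], newtons=40)

```text
t: 2.7
eef_pos: [0.5384, -0.19, 0.0465]
tool_rot: [0.0, 0.999, 0.033, 0.001]
contact_force: [0.5, -0.1, 0.2]
gripper_width: 0.648
grasp_force: 0.0
```

Emit:
carry_out(targets=[90,0,2,-1.5,0,220,0,0,0,0,220,0,0,0,0,220,0,0,0,0,220,0,0,0,0,220,0,0,0,0,220,0,0,0,0], newtons=40)

```text
t: 3.4
eef_pos: [0.5386, -0.1892, 0.0452]
tool_rot: [0.001, 0.999, 0.033, 0.001]
contact_force: [-1.6, -3.7, 6.4]
gripper_width: 0.307
grasp_force: 39.8
```

Emit:
carry_out(targets=[220,0,0,10,0,220,0,0,25,0,220,0,0,40,0,220,0,0,40,0,220,0,0,40,0,220,0,20,30,5,220,0,32,20,6,220,0,33,0,6,220,-2,33,0,6,220,-2,33,0,6,220,-2,33,0,6,220,-2,33,0,6,220,0,33,0,6,220,0,33,0,6,220,0,33,0,6,220,0,33,0,5,220,0,0,0,0,220,0,0,0,0,220,0,0,0,0])

```text
t: 5.3
eef_pos: [0.5294, 0.1607, 0.2486]
tool_rot: [0.0, 0.83, 0.557, -0.001]
contact_force: [0.7, 0.4, -4.1]
gripper_width: 0.31
grasp_force: 40.0
```

```bash
python3 - <<'E'
from h import *
c=wrist(); print(c["obs"]["eef_pos"],c["tool"][:3,:2],c["obs"]["contact_force"],c["obs"]["gripper_width"])
cv2.imwrite("pics/w2.png",cv2.resize(c["frame"][:,:,::-1],(800,600)));np.save("w2.npy",c["frame"]);np.save("w2T.npy",c["pose"])
E
```

```text
[0.52943772 0.16068676 0.24857347] [[ 3.78413031e-01  9.25636458e-01]
 [ 9.25635667e-01 -3.78413858e-01]
 [-1.48003848e-03 -3.15515669e-04]] [ 0.68090048  0.40347379 -4.07672868] 0.309843626133964
```

View pics/w2.png

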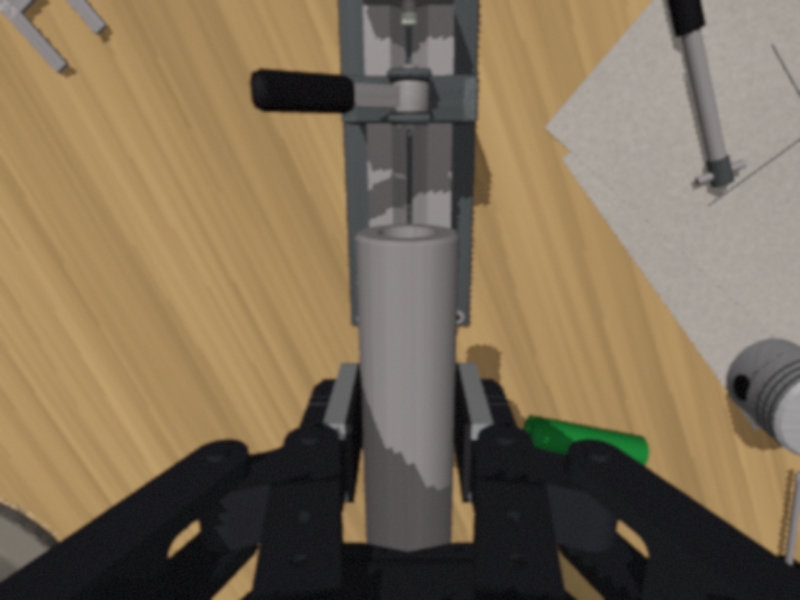

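The wrist view shows the held pin from row 230 down. Behind it is the fixture, with base edges at columns about 345 and 473 and its open end at row 322. The groove slot is at column 407, the bridge at rows 80–122, the pivot at (410,95), the lever grip at columns 252–352 and the screw tip at (408,18).

```bash
python3 - <<'E'
from h import *
c=wrist(); f=c["frame"]; h=cv2.cvtColor(f,cv2.COLOR_RGB2HSV); s=1.5625
m=(h[...,1]<70)
L=[];R=[]
for v in list(range(86,142,4))+list(range(156,200,4)):
    x=np.flatnonzero(m[v,205:325])+205; L.append(onz(c,x.min(),v,.012)); R.append(onz(c,x.max()+1,v,.012))
L=np.array(L);R=np.array(R); w=np.linalg.norm(L-R,axis=1); print("width",w.round(4))
def line(P): 
    vx,vy,x,y=cv2.fitLine(P[:,:2].astype(np.float32),cv2.DIST_HUBER,0,.001,.001).ravel(); sg=np.sign(vy); return np.array([x,y]),np.array([vx,vy])*sg
for P in(L,R,(L+R)/2): 
    p,d=line(P);print(p,np.degrees(np.arctan2(d[1],d[0])))
# base end
col=m[:,228]; print("end row",np.flatnonzero(col[:230]).max(), np.flatnonzero(m[:230,297]).max())
e=onz(c,228,np.flatnonzero(m[150:225,228]).max()+151,.012);print("end",e)
n=np.array([-d[1],d[0]])
def rep(name,q,z):
    q=onz(c,q[0]/s,q[1]/s,z)[:2]; print(name,q,"lat",(q-p)@n*1e3,"along from end",(q-e[:2])@d*1e3)
rep("slot1",(407,135),.038);rep("slot2",(407,220),.038)
rep("pivot",(410,95),.12);rep("bridge near",(378,122),.086);rep("bridge near top?",(378,122),.1)
rep("screw tip",(408,20),.058);rep("grip end",(252,92),.112+.06);rep("base end",(410,322),.012)
T=np.array(c["tool"]); q=T[:2,3]; print("tcp lat",(q-p)@n*1e3,"along",(q-e[:2])@d*1e3,"tool x ang",np.degrees(np.arctan2(T[1,0],T[0,0])))
# pin
for v in(165,200,240):
    x=np.flatnonzero((h[v,225:300,1]<60)&(h[v,225:300,2]>75))+225;print(v,x.min(),x.max(),end=' ')
rep("pin end",(407,228),.255+.012)
E
```

```text
width [0.0917 0.092  0.0923 0.0915 0.0919 0.0922 0.0925 0.0928 0.092  0.0912
 0.0927 0.093  0.0922 0.0925 0.0917 0.0921 0.0924 0.0928 0.0919 0.0923
 0.0914 0.0917 0.0921 0.0924 0.0916]
[0.48599094 0.17240858] 67.99994
[0.5783037  0.15490597] 67.967125
[0.5345431  0.16966285] 67.76225
end row 208 207
end [0.46492653 0.11053626 0.012     ]
slot1 [0.55727811 0.22954639] lat 1.6189477221741448 along from end 145.10884920673902
slot2 [0.53591318 0.17754449] lat 1.7146375778561027 along from end 88.88920141830336
pivot [0.56615553 0.24693791] lat -0.016358381254189754 along from end 164.5664826854113
bridge near [0.54495854 0.24252909] lat 17.935512598760724 along from end 152.46356823423037
bridge near top? [0.54558233 0.24201961] lat 17.165303188272556 along from end 152.2280547891677
screw tip [0.58232317 0.28889306] lat 0.8964804152721655 along from end 209.5197153795563
grip end [0.50668777 0.26900033] lat 63.37781488440791 along from end 162.48231972193685
base end [0.50573418 0.09795782] lat -0.47065629606962595 along from end 3.8008103108269258
tcp lat 1.1043669553528386 along 70.71898663574098 tool x ang 67.73430966557281
165 225 298 200 225 299 240 225 299 pin end [0.54983921 0.21058321] lat 1.3279245775217436 along from end 124.7408651129976
```

Emit:
carry_out(targets=[220,0,0,-30,0,220,0,0,-45,0,220,0,0,-45,0,220,0,0,-40,0,220,0,0,-20,0,220,0,0,-8,0,220,0,0,-2,0,220,0,0,0,0,220,0,0,0,0])

```text
t: 6.3
eef_pos: [0.531, 0.1623, 0.0603]
tool_rot: [0.0, 0.83, 0.558, 0.001]
contact_force: [0.2, -0.1, -2.7]
gripper_width: 0.307
grasp_force: 40.1
```

Emit:
carry_out(targets=[220,-1,0,-4,0,220,0,0,-2,0,220,0,0,-1,0,220,0,0,0,0,220,0,0,0,0])

```text
t: 6.8
eef_pos: [0.5303, 0.1619, 0.0527]
tool_rot: [0.001, 0.83, 0.558, 0.001]
contact_force: [3.5, -2.1, 5.5]
gripper_width: 0.309
grasp_force: 41.1
```

```bash
python3 - <<'E'
from h import *
c=wrist(); print(c["obs"]["eef_pos"],c["obs"]["contact_force"])
f=c["frame"][0:240,150:380,::-1]; cv2.imwrite("pics/w3.png",cv2.resize(f,None,fx=2.5,fy=2.5,interpolation=cv2.INTER_CUBIC))
E
```

```text
[0.530284   0.1619223  0.05271528] [ 3.54500961 -2.05839553  5.45218921]
```

View pics/w3.png

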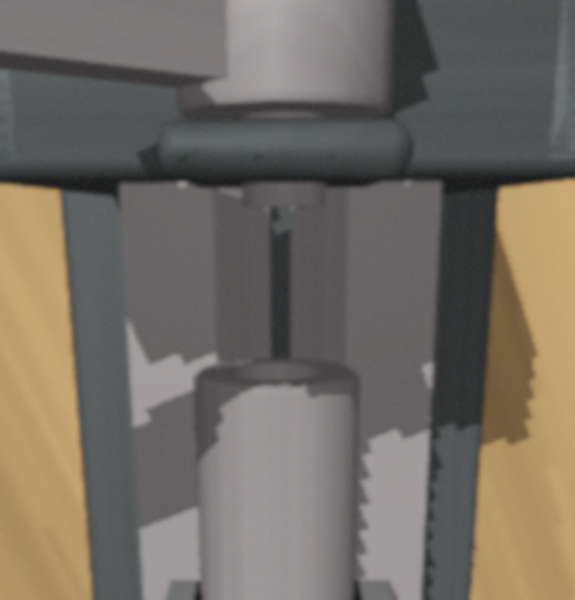

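The crop shows the pin's front end at about column 278 over the groove, which is centred at column 281. It is about 1 mm to the +y side, which matches the sideways force. I'll shift it back and seat it.

Emit:
carry_out(targets=[220,1,-0.4,0,0,220,0,0,-0.5,0,220,0,0,0,0,220,0,0,0,0], newtons=20)

```text
t: 7.25
eef_pos: [0.5309, 0.1617, 0.052]
tool_rot: [0.0, 0.83, 0.558, 0.001]
contact_force: [2.7, -1.8, 5.7]
gripper_width: 0.313
grasp_force: 41.4
```

Emit:
carry_out(targets=[150,0,0,0,0,130,0,0,0,0,120,0,0,0,0,120,0,0,0,0])

```text
t: 7.65
eef_pos: [0.5292, 0.1617, 0.0509]
tool_rot: [-0.0, 0.83, 0.558, -0.0]
contact_force: [-0.3, 0.1, -0.2]
gripper_width: 0.529
grasp_force: 0.0
```

Emit:
carry_out(targets=[120,0,0,25,0,120,0,0,30,0,200,-9,-22,0,0,255,-9,-22,0,0,255,-9,-23,0,0,255,0,0,0,0,255,0,0,-25,0,255,0,0,-20,0,255,0,0,-5,0,255,0,0,0,0,255,0,0,0,0])

```text
t: 8.75
eef_pos: [0.5033, 0.0951, 0.0569]
tool_rot: [0.0, 0.83, 0.558, 0.0]
contact_force: [-0.7, 0.4, -0.7]
gripper_width: 0.007
grasp_force: 0.0
```

```bash
python3 - <<'E'
from h import *
c=wrist(); print(c["obs"]["eef_pos"],c["obs"]["contact_force"])
cv2.imwrite("pics/w4.png",cv2.resize(c["frame"][:,:,::-1],(800,600)))
E
```

```text
[0.5033027  0.09514425 0.05693341] [-0.6697836   0.39417955 -0.71529471]
```

View pics/w4.png

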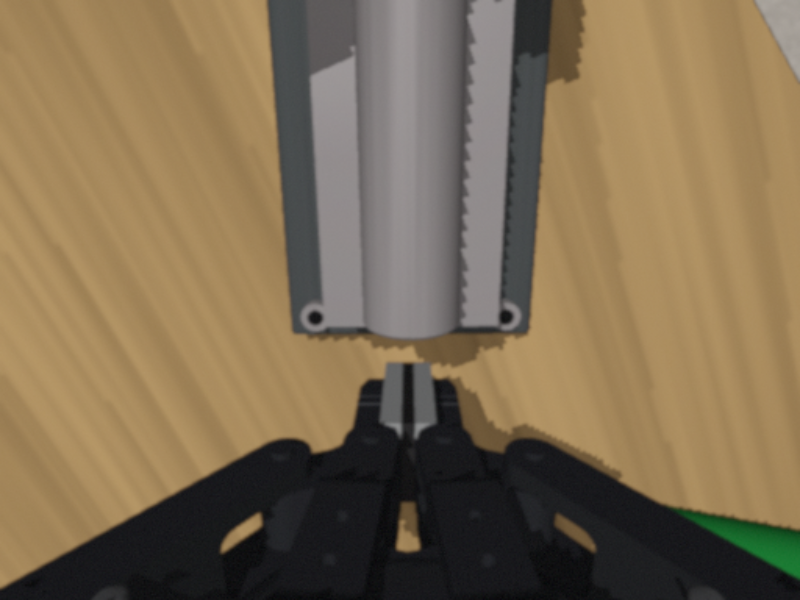

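Wrist view: the pin is seated with its rear end at (410,337), the shut fingertips are at (408,363), about 8 mm behind it and in line. Next I push in steps.

Emit:
carry_out(targets=[255,1.9,4.6,0,0,255,1.9,4.6,0,0,255,1.9,4.6,0,0,255,1.9,4.6,0,0,255,1.9,4.6,0,0,255,1.9,4.6,0,0,255,1.9,4.6,0,0,255,1.9,4.6,0,0,255,1.9,4.6,0,0,255,1.9,4.6,0,0])

```text
t: 9.8
eef_pos: [0.5202, 0.1372, 0.0561]
tool_rot: [0.001, 0.83, 0.557, -0.003]
contact_force: [-5.6, -9.6, 9.6]
gripper_width: 0.003
grasp_force: 5.5
```

```bash
python3 - <<'E'
from h import *
c=wrist(); print(c["obs"]["eef_pos"],c["obs"]["contact_force"],c["obs"]["torque"])
cv2.imwrite("pics/w5.png",cv2.resize(c["frame"][:,:,::-1],(800,600)))
E
```

```text
[0.52021117 0.13721085 0.05608988] [-5.64683862 -9.56033036  9.62137025] [-1.96023787  1.15716929  0.00902497]
```

View pics/w5.png

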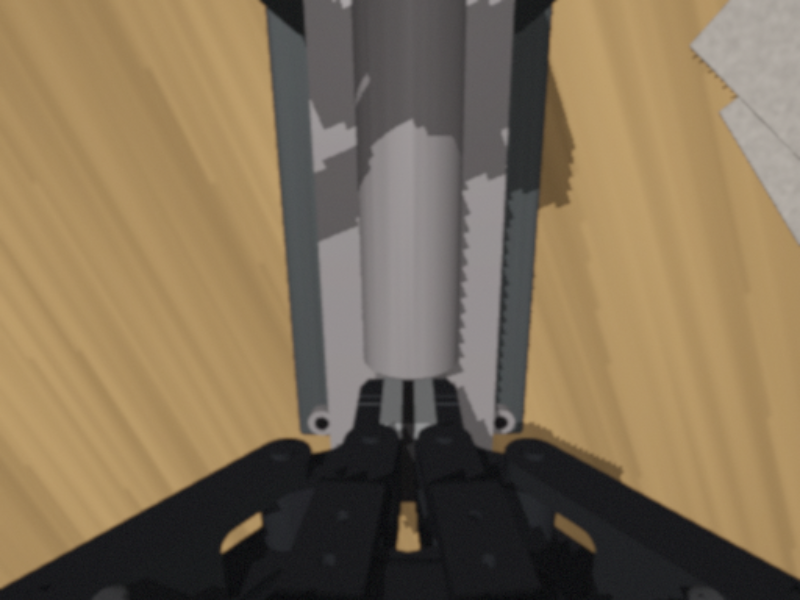

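The wrist view shows the pin straight in the groove, its rear end at (410,378) against the fingertips. The force is higher than the drag alone should give, so I'll back off and check.

Emit:
carry_out(targets=[255,-0.4,-0.9,0,0,255,0,0,0,0])

```text
t: 10.05
eef_pos: [0.521, 0.1392, 0.0562]
tool_rot: [0.0, 0.83, 0.558, -0.001]
contact_force: [-1.9, -2.7, 1.7]
gripper_width: 0.001
grasp_force: 1.8
```

Emit:
carry_out(targets=[255,-0.8,-1.8,0,0,255,-0.8,-1.8,0,0,255,0,0,0,0,255,0,0,0,0])

```text
t: 10.45
eef_pos: [0.52, 0.1364, 0.0565]
tool_rot: [-0.0, 0.83, 0.558, 0.0]
contact_force: [-0.5, 0.4, 0.1]
gripper_width: 0.002
grasp_force: 0.0
```

Emit:
carry_out(targets=[255,0.8,1.9,0,0,255,0.8,1.9,0,0,255,0.8,1.9,0,0,255,0.8,1.9,0,0,255,0.8,1.9,0,0,255,0.8,1.9,0,0,255,0.8,1.9,0,0,255,0.8,1.9,0,0])

```text
t: 11.25
eef_pos: [0.5244, 0.1474, 0.0559]
tool_rot: [0.001, 0.83, 0.557, -0.004]
contact_force: [-5.8, -11.2, 10.2]
gripper_width: 0.005
grasp_force: 5.9
```

Emit:
carry_out(targets=[255,0,0,0.7,0,255,0,0,0.7,0])

```text
t: 11.45
eef_pos: [0.5258, 0.1507, 0.0574]
tool_rot: [0.0, 0.83, 0.558, -0.001]
contact_force: [-1.1, -2.4, -1.7]
gripper_width: 0.0
grasp_force: 1.1
```

Emit:
carry_out(targets=[255,0.4,0.9,0,0,255,0.4,0.9,0,0,255,0.4,0.9,0,0,255,0.4,0.9,0.2,0,255,0.4,0.9,0.2,0])

```text
t: 11.95
eef_pos: [0.5282, 0.1559, 0.0581]
tool_rot: [-0.0, 0.83, 0.558, -0.0]
contact_force: [-1.2, -1.5, -1.9]
gripper_width: 0.003
grasp_force: 1.1
```

Emit:
carry_out(targets=[255,0.4,0.9,0,0,255,0.4,0.9,0,0,255,0.4,0.9,0,0,255,0.4,0.9,0,0])

```text
t: 12.35
eef_pos: [0.5298, 0.1594, 0.0581]
tool_rot: [0.0, 0.83, 0.558, -0.0]
contact_force: [-0.3, -1.8, -2.0]
gripper_width: -0.002
grasp_force: 1.1
```

Emit:
carry_out(targets=[255,0.4,0.9,0,0,255,0.4,0.9,0,0,255,0.4,0.9,0,0,255,0.4,0.9,0,0])

```text
t: 12.75
eef_pos: [0.5314, 0.163, 0.0581]
tool_rot: [0.0, 0.83, 0.558, 0.0]
contact_force: [-0.6, -2.6, -1.8]
gripper_width: 0.001
grasp_force: 1.2
```

Emit:
carry_out(targets=[255,0.4,0.9,0,0,255,0.4,0.9,0,0,255,0.4,0.9,0,0])

```text
t: 13.05
eef_pos: [0.5326, 0.1657, 0.0581]
tool_rot: [-0.0, 0.83, 0.558, -0.0]
contact_force: [-1.2, -1.5, -0.2]
gripper_width: -0.004
grasp_force: 1.2
```

Emit:
carry_out(targets=[255,0.4,0.9,0,0,255,0.4,0.9,0,0,255,0.4,0.9,0,0])

```text
t: 13.35
eef_pos: [0.5337, 0.1684, 0.0581]
tool_rot: [0.0, 0.83, 0.558, -0.0]
contact_force: [-2.1, -2.7, -1.3]
gripper_width: -0.0
grasp_force: 1.4
```

Emit:
carry_out(targets=[255,0.4,0.9,0,0,255,0.4,0.9,0,0,255,0.4,0.9,0,0])

```text
t: 13.65
eef_pos: [0.5348, 0.171, 0.0581]
tool_rot: [0.0, 0.83, 0.558, -0.0]
contact_force: [-2.3, -3.3, 0.2]
gripper_width: -0.0
grasp_force: 1.7
```

Emit:
carry_out(targets=[255,0.4,0.9,0,0,255,0.4,0.9,0,0])

```text
t: 13.85
eef_pos: [0.5356, 0.1728, 0.0581]
tool_rot: [-0.0, 0.83, 0.558, -0.0]
contact_force: [-3.4, -2.9, 0.6]
gripper_width: -0.002
grasp_force: 1.9
```

Emit:
carry_out(targets=[255,0.4,0.9,0.1,0,255,0.4,0.9,0.1,0])

```text
t: 14.05
eef_pos: [0.5367, 0.1748, 0.0583]
tool_rot: [-0.0, 0.83, 0.558, 0.0]
contact_force: [-2.4, -2.0, -0.2]
gripper_width: -0.001
grasp_force: 1.5
```

Emit:
carry_out(targets=[255,0.4,0.9,0.1,0,255,0.4,0.9,0.1,0])

```text
t: 14.25
eef_pos: [0.5377, 0.1767, 0.0586]
tool_rot: [0.0, 0.83, 0.558, 0.0]
contact_force: [-2.4, -2.3, -1.3]
gripper_width: 0.001
grasp_force: 1.2
```

Emit:
carry_out(targets=[255,0.4,0.9,0,0,255,0.4,0.9,0,0])

```text
t: 14.45
eef_pos: [0.5384, 0.1784, 0.0585]
tool_rot: [0.0, 0.83, 0.558, 0.0]
contact_force: [-1.7, -1.8, -0.9]
gripper_width: 0.002
grasp_force: 1.3
```

Emit:
carry_out(targets=[255,0.35,0.9,0,0,255,0.35,0.9,0,0])

```text
t: 14.65
eef_pos: [0.5391, 0.1802, 0.0585]
tool_rot: [0.0, 0.83, 0.558, 0.0]
contact_force: [-1.8, -1.7, -2.1]
gripper_width: 0.001
grasp_force: 1.2
```

Emit:
carry_out(targets=[255,0.35,0.9,0,0,255,0.35,0.9,0,0])

```text
t: 14.85
eef_pos: [0.5397, 0.1819, 0.0585]
tool_rot: [0.0, 0.83, 0.558, 0.0]
contact_force: [-1.6, -2.7, -0.7]
gripper_width: -0.001
grasp_force: 1.1
```

Emit:
carry_out(targets=[255,0.3,0.7,0,0,255,0.3,0.7,0,0])

```text
t: 15.05
eef_pos: [0.5402, 0.1832, 0.0585]
tool_rot: [0.0, 0.83, 0.558, -0.0]
contact_force: [-1.3, -3.1, -1.7]
gripper_width: 0.002
grasp_force: 1.7
```

Emit:
carry_out(targets=[255,0.3,0.7,0,0,255,0.3,0.7,0,0])

```text
t: 15.25
eef_pos: [0.5402, 0.1834, 0.0583]
tool_rot: [0.0, 0.83, 0.558, -0.001]
contact_force: [-4.1, -5.8, 2.0]
gripper_width: 0.001
grasp_force: 3.7
```

Emit:
carry_out(targets=[255,0.3,0.7,0,0])

```text
t: 15.35
eef_pos: [0.5402, 0.1835, 0.0583]
tool_rot: [0.001, 0.83, 0.558, -0.002]
contact_force: [-4.7, -7.5, 2.7]
gripper_width: 0.004
grasp_force: 4.6
```

The pin stopped at the screw: the TCP held still while the force climbed from 3 to 9 N. I'll back off and go up to above the lever.

Emit:
carry_out(targets=[255,-0.4,-0.9,0,0,255,-0.8,-1.8,0,0,255,-1.9,-4.6,0,0,255,-1.9,-4.6,20,0,255,0,0,40,0,255,0,0,40,0,255,0,0,40,0,255,0,0,20,0,255,-2,25,0,0,255,-4,30,0,0,255,-4,30,0,0,255,0,6,0,0,255,0,0,0,0,255,0,0,0,0])

```text
t: 16.75
eef_pos: [0.5266, 0.2635, 0.2185]
tool_rot: [0.0, 0.83, 0.558, 0.0]
contact_force: [-0.5, 0.1, -0.1]
gripper_width: 0.001
grasp_force: 0.0
```

```bash
python3 - <<'E'
from h import *
o=bot.get_obs();print(o["eef_pos"],o["contact_force"])
c=wrist(); 
cv2.imwrite("pics/w6.png",cv2.resize(c["frame"][:,:,::-1],(800,600)))
d=np.array([np.cos(np.radians(67.9)),np.sin(np.radians(67.9))]);n=np.array([-d[1],d[0]]);pv=np.array([.5655,.2472])
for name,a,b,z in(("pivot",0,0,.112),("press",0,43.5,.16),("lever end",0,60,.178),("plate top mid",55,0,.082)):
    u,v=proj(c,np.r_[pv+(a*d+b*n)/1e3,z]);print(name,u*1.5625,v*1.5625)
q=o["eef_pos"][:2]-pv;print("tcp rel pivot x,y",q@d*1e3,q@n*1e3)
E
```

```text
[0.52655745 0.26352185 0.21848035] [-0.48988909  0.13546658 -0.05230681]
pivot 490.81976093274324 290.202885445944
press 404.86317848198803 324.09918270600014
lever end 361.9029252127663 340.8498646517223
plate top mid 486.7872813610208 174.96219466050923
tcp rel pivot x,y 0.47152720177704177 42.2220663172184
```

View pics/w6.png

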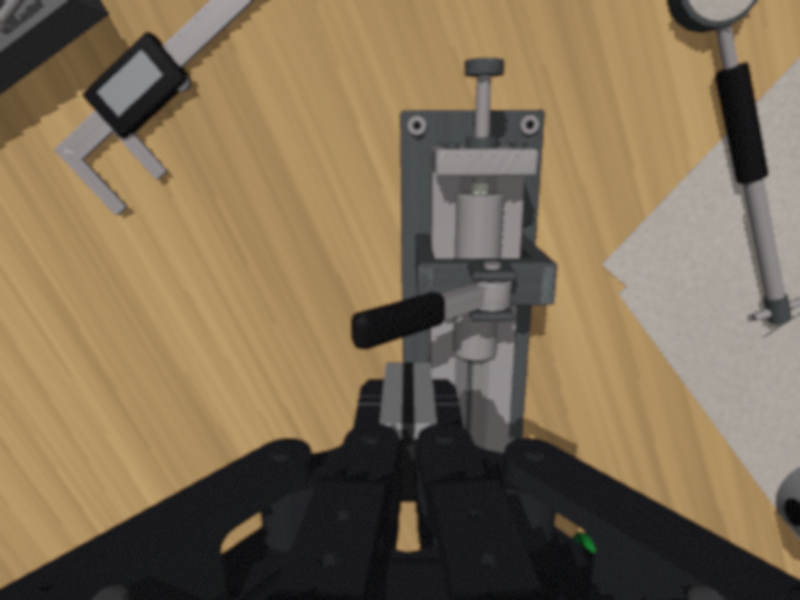

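Wrist view: the pin's front end at (480,193) touches the white screw tip at (481,188), the pivot is at (494,293), and the lever grip runs from (357,327) to (440,308). The prediction agrees within 2 mm, and the fingertip stands over the lever at about 43 mm.

Emit:
carry_out(targets=[255,0,0,-20,0,255,0,0,-15,0,255,0,0,-5,0,255,0,0,-4,0,255,0,0,-4,0,255,0,0,-4,0,255,0,0,-4,0,255,0,0,-4,0,255,0,0,-4,0])

```text
t: 17.7
eef_pos: [0.5266, 0.2649, 0.1549]
tool_rot: [0.0, 0.83, 0.558, 0.001]
contact_force: [0.4, 0.5, 4.6]
gripper_width: 0.001
grasp_force: 1.6
```

Emit:
carry_out(targets=[255,0,0,-3,0,255,0,0,-3,0,255,0,0,-3,0,255,0,0,-3,0,255,0,0,-3,0,255,0,0,-3,0,255,0,0,-3,0,255,0,0,-2,0])

```text
t: 18.5
eef_pos: [0.5258, 0.2645, 0.1311]
tool_rot: [-0.0, 0.83, 0.558, -0.0]
contact_force: [-1.2, 0.1, 3.8]
gripper_width: 0.002
grasp_force: 1.9
```

Emit:
carry_out(targets=[255,0,0,-2,0,255,0,0,-2,0,255,0,0,-1,0,255,0,0,-1,0])

```text
t: 18.9
eef_pos: [0.5259, 0.2644, 0.1254]
tool_rot: [-0.0, 0.83, 0.558, -0.0]
contact_force: [-1.7, 1.1, 3.9]
gripper_width: -0.001
grasp_force: 1.9
```

Emit:
carry_out(targets=[255,0,0,-1,0,255,0,0,-1,0])

```text
t: 19.1
eef_pos: [0.526, 0.2645, 0.1234]
tool_rot: [-0.0, 0.83, 0.558, -0.0]
contact_force: [-2.4, 0.0, 3.8]
gripper_width: 0.004
grasp_force: 1.9
```

Emit:
carry_out(targets=[255,0,0,-1,0,255,0,0,-1,0])

```text
t: 19.3
eef_pos: [0.526, 0.2645, 0.1214]
tool_rot: [-0.0, 0.83, 0.558, -0.0]
contact_force: [-1.7, 0.6, 4.5]
gripper_width: 0.001
grasp_force: 1.9
```

Emit:
carry_out(targets=[255,0,0,-0.7,0,255,0,0,0,0])

```text
t: 19.5
eef_pos: [0.526, 0.2645, 0.1206]
tool_rot: [-0.0, 0.83, 0.558, -0.0]
contact_force: [-1.8, 0.2, 2.2]
gripper_width: -0.001
grasp_force: 1.0
```

Emit:
carry_out(targets=[255,0,0,-0.7,0,255,0,0,-0.7,0])

```text
t: 19.7
eef_pos: [0.526, 0.2645, 0.1194]
tool_rot: [-0.0, 0.83, 0.558, -0.0]
contact_force: [-2.5, 0.6, 5.4]
gripper_width: -0.001
grasp_force: 2.4
```

Emit:
carry_out(targets=[255,0,0,-0.7,0,255,0,0,-0.3,0])

```text
t: 19.9
eef_pos: [0.5259, 0.2645, 0.1184]
tool_rot: [-0.0, 0.83, 0.558, -0.0]
contact_force: [-3.7, 0.5, 6.3]
gripper_width: -0.001
grasp_force: 2.8
```

Emit:
carry_out(targets=[255,0,0,-0.5,0,255,0,0,-0.3,0])

```text
t: 20.1
eef_pos: [0.5258, 0.2645, 0.1177]
tool_rot: [-0.0, 0.83, 0.558, -0.0]
contact_force: [-5.3, 1.9, 6.8]
gripper_width: 0.0
grasp_force: 3.3
```

Emit:
carry_out(targets=[255,0,0,-0.5,0,255,0,0,-0.3,0])

```text
t: 20.3
eef_pos: [0.5258, 0.2646, 0.1171]
tool_rot: [0.0, 0.83, 0.558, -0.0]
contact_force: [-4.5, 0.6, 7.5]
gripper_width: -0.001
grasp_force: 4.1
```

Emit:
carry_out(targets=[255,0,0,-0.5,0,255,0,0,-0.5,0])

```text
t: 20.5
eef_pos: [0.5258, 0.2646, 0.1163]
tool_rot: [0.0, 0.83, 0.558, -0.0]
contact_force: [-5.3, 0.2, 9.4]
gripper_width: -0.003
grasp_force: 4.8
```

Emit:
carry_out(targets=[255,0,0,-0.5,0,255,0,0,-0.3,0])

```text
t: 20.7
eef_pos: [0.5258, 0.2646, 0.1156]
tool_rot: [0.0, 0.83, 0.558, -0.0]
contact_force: [-4.6, 0.2, 9.9]
gripper_width: 0.001
grasp_force: 5.3
```

Emit:
carry_out(targets=[255,0,0,-0.5,0,255,0,0,-0.4,0,255,0,0,0,0])

```text
t: 21.0
eef_pos: [0.5257, 0.2647, 0.1148]
tool_rot: [0.0, 0.83, 0.558, -0.0]
contact_force: [-5.4, 0.0, 11.3]
gripper_width: 0.001
grasp_force: 5.4
```

Emit:
carry_out(targets=[255,0,0,-0.2,0,255,0,0,1,0,255,0,0,3,0,255,0,0,15,0,255,0,0,40,0,255,0,0,40,0,255,0,0,0,0,255,0,0,0,0])

```text
t: 21.8
eef_pos: [0.527, 0.2644, 0.2146]
tool_rot: [0.0, 0.83, 0.558, 0.001]
contact_force: [0.1, 0.6, -1.5]
gripper_width: 0.001
grasp_force: 0.0
```

```bash
python3 - <<'E'
from h import *
c=wrist(); print(c["obs"]["eef_pos"],c["obs"]["contact_force"])
cv2.imwrite("pics/w7.png",cv2.resize(c["frame"][:,:,::-1],(800,600)))
E
```

```text
[0.52704709 0.26441499 0.21457471] [ 0.10138052  0.56151385 -1.54728252]
```

View pics/w7.png

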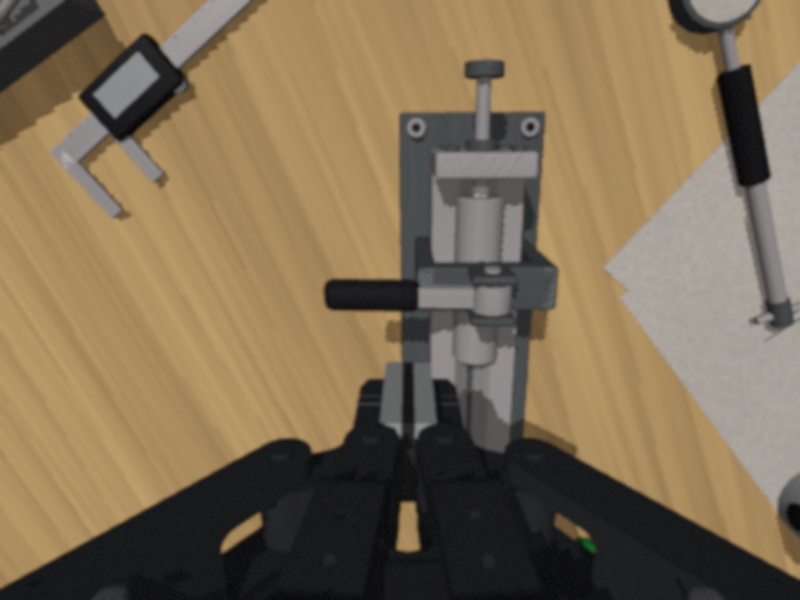

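```bash
python3 - <<'E'
import cv2
a=cv2.imread("pics/w6.png")[130:270,410:560];b=cv2.imread("pics/w7.png")[132:272,410:560]
cv2.imwrite("pics/w8.png",cv2.resize(cv2.hconcat([a,b]),(800,373),interpolation=cv2.INTER_CUBIC))
E
```

```text
(no output)
```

View pics/w8.png

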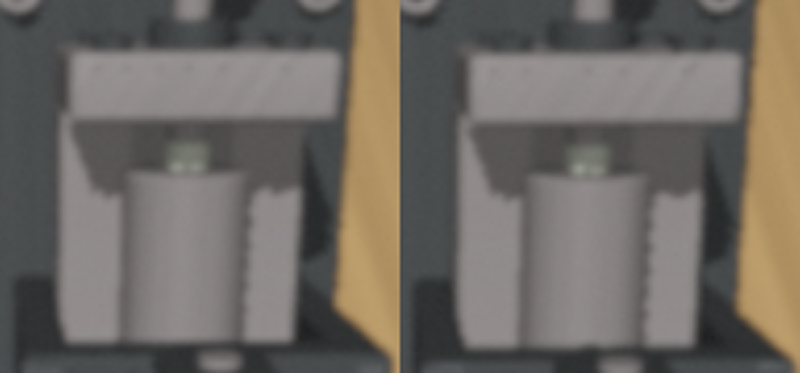

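The two crops match: before and after clamping, the pin's end (row about 173) sits against the white tip. The lever stays level and nothing touches the robot, so I'm handing in.

```bash
python3 -c "
from station import bot
print(bot.hand_in())"
```

```text
the job is handed in; nothing more can be done
None
```

I handed the job in at about 22 s on the robot's clock: the long pin is in the groove and home against the stop screw. I clamped it by pressing the lever to about 11 N, and the final picture shows the lever still down, with the other tools in view undisturbed. No verdict came back. The final push read about 9 N at the fingertips, roughly 6.5 N of it on the screw.

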